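# Load the feed tins into the gravity rack

### The arm

A 6-joint arm with a two-finger parallel gripper is mounted at the origin on the work surface. World frame = base frame: x ahead of the robot, y to its left, z up, the work surface at z = 0. Lengths are in m, angles in rad, forces in N, time in s.
With the tool pointing down it reaches from about 0.325 to 0.85 m from the base axis. Payload 15.5 kg.
Tool frame: the origin (TCP) lies on the front face of the gripper's body, between the roots of the fingers; the fingertips stand 78 mm ahead of it and the grasp point (between the pads) lies 60 mm ahead of it; z points along the fingers, y is the line along which they close (so a half turn about z gives the same grasp; the last joint's range is limited). The gripper opens to 91 mm and grips with 3 to 60 N. Pads are 32 mm wide; open, the fingers measure 118 mm over their backs; the gripper's body (76 mm by 178 mm) begins 60 mm behind the grasp point.
Start: joints at [-1.387, 0.494, 1.345, -0, 1.302, -0.096], TCP at [0.173, -0.601, 0.292] pointing down, gripper open.
Joint ranges: [-2.91, 2.91], [-0.82, 2.16], [0.22, 2.67], [-1.22, 4.37], [0.12, 2.79], [-3.08, 3.08]. Speed limits (rad/s): [1.89, 1.89, 2.57, 3.01, 3.01, 3.01].

### API

Orientations are given as a unit quaternion [x, y, z, w].
In Python, from cell import r gives the robot as it stands.
- The arm moves only by the tool apply_moves, never from a script. Its argument "series" is a list of rows, each a list of 7 numbers: the shift along the world's x, y, z in m, then the turn, a rotation vector about the world's x, y, z in units of 6 degrees (1.0 is 6 degrees), then the opening, from 0 (shut) to 1 (fully open). A call has 1 to 5 rows; each row shifts and turns the commanded pose from where the row before left it; what a row does not reach is not made up. A row lasts 1/10 s, in which the tool goes at most 50 mm and 8.59 degrees, less where a joint would pass 70% of its speed; a pose out of reach is approached as far as the arm can. A call is refused whole if a number of a shift passes 0.05 or a number of a turn 1, either way. A call with a gripper value outside its range is refused whole. The fingers move at their own pace and stop on an object; "grip_force" is the grip in N (left out, the last holds). Time passes only in rows, so rows that do not move let the fingers close. It gives the time, the measured TCP pose, the force, the opening and the grip force at its end, in the units of the state.
- r.read_state(): the state, without advancing time (a new reading comes with each control period).
- r.snapshot(name): name is "scene" or "top" or "wrist"; returns a dict with "img" (480x640x3 uint8, red, green, blue), "depth" (480x640 float32, m along the optical axis (not along the pixel's ray), 0 where there is no reading), "fovy" (degrees; the focal length in pixels is half the picture's height over the tangent of half this angle, whatever the lens; pixels are square), "cx", "cy" (the principal point, pixels), "world_from_camera" (4x4, takes a point from camera to world coordinates). Camera axes: x right, y up, looking along -z (the intrinsics and any distortion apply to the point x, -y, -z); pixel columns grow to the right and rows downward; lengths in m; the calibration is good to about 2 mm. A picture is of the moment at which its call begins.
- r.hand_in(): hands the job in; it is judged then, once.
The state is a dict: "t": time; "joint_positions": joint angles; "qd": joint speeds; "tau": joint torques, N m; "tcp_pos": TCP position; "tcp_rot": TCP orientation; "force": force on the tool from outside, world axes, zero at the start; "moment": the same for the moment, N m; "opening": opening from 0.0 (shut) to 1.0 (fully open); "grasp_force": force on a finger pad.
Only numpy, scipy, OpenCV 4.12 (cv2) and the standard library are available. Lean on these libraries where they do the work, as an engineer would, in place of code of your own. Each camera call takes 0.05 s, during which the arm holds its last target. There are 200 camera calls.

### The job

Load the two feed tins one at a time into the sloping gravity-feed rack, letting each roll down on its side: the large tin first, so that it rests against the stop at the low end and comes out first, then the small tin, so that it rests lying behind the large one. Leave the pot on its turntable, the pliers and the spatula where they are.

Things in the scene. Friction and masses are not known exactly. Their poses are not given: they have to be found in the camera images.
- large_tin: closed plain metal tin, a cylinder 68 mm in diameter and 52 mm long, about 160 g, lying on its side in one of the two places of the drip tray. Origin at the cylinder's centre; its own y axis is the cylinder's axis (level). It can be gripped by its two flat end faces (52 mm apart); it rolls freely.
- small_tin: closed plain metal tin, a cylinder 52 mm in diameter and 52 mm long, about 100 g, lying on its side in the other place of the drip tray. Origin and axes as for the large tin; gripped in the same way by the end faces, 52 mm apart.
- tray: fixed black plastic drip tray, 180 mm (its x) by 130 mm (its y), floor 3 mm thick, rim 10 mm high. Origin at the centre of its underside, z up. Two places at x = -42 mm and x = +42 mm, each between a pair of ribs 5 mm high and 48 mm long, hold the tins with their axes along the tray's y; which tin lies in which place varies.
- rack: fixed gravity-feed rack of grey sheet and steel rod. Origin on the bench below the loading line; x points level, down the slope (roughly away from the robot), y across, z up. Ramp: plate 75 mm wide from x = -18 to 150 mm, 58 mm above the bench at x = 0, falling 8 degrees towards +x. Guide lips 14 mm high, 62 mm apart inside, from x = 45 mm on, flared ends from x = 28 mm.
- rack_load (a point): point on the ramp at the middle of the loading line (rack x = 0, y = 0, 58 mm above the bench), axes as the rack's. A tin let go on the ramp here, axis along the rack's y, rolls down under the roof by itself.
- rack_roof (a point): middle of the near edge of the rack's roof of steel rods, at its underside (rack x = 16 mm, 168 mm above the bench). The roof runs from here to x = 160 mm, 150 mm wide, rods 25 mm apart, posts at x = 55 and 155 mm, y = +-75 mm. It leaves no room for an upright gripper at the loading line; one leaning back 30 to 40 degrees (fingers pointing down and along rack +x) fits in front.
- rack_stop (a point): middle of the inner face of the stop plate at the ramp's low end, on the ramp's surface (rack x = 150 mm, 37 mm above the bench); the plate rises 35 mm above the ramp
- turntable: fixed base of a wooden turntable, disc 180 mm in diameter, top 27 mm above the bench; bystander. Origin at the centre of the underside
- pot: shallow grey ceramic bonsai pot, 130 x 100 mm, 46 mm high, standing on the turntable; bystander. Origin at the centre of its underside
- pliers: dark steel jin pliers 175 mm long, lying flat along their x; bystander. Origin under the pivot
- spatula: wooden spatula lying flat along its x; bystander. Origin on its underside
Not all that is in view belongs to the job. What is shaped like the small_tin but brown or turquoise is not meant.

How it is judged:
By the outcome, as a careful person would: the job done as asked, in the order asked, and still so for the second after the job is handed in, with the robot touching nothing.
It also fails if it takes over 56 s, if anything falls off the work surface, if the arm or the gripper's body presses on something with over 40 N, if the wrist force passes 120 N, or if a joint passes its speed limit or range.

## Working session

There is one attempt and no reset: what is moved stays moved. The work goes in short steps, Python scripts to look and compute and a tool call to move; the robot and the scene stay as the last step left them, time stands still between calls to the robot, and variables do not carry over. Pictures are saved under pics/ and viewed, at most 10 in all, crops included, and the job is handed in when it is done.

Besides the shell and the picture viewer there is one more tool, called after "Emit:" as a command line: name --pt "numbers of a row" for each row, then --argument value for the rest. apply_moves: Moves the arm, as the interface text tells. Its arguments: {"type":"object","properties":{"series":{"type":"array"},"grip_force":{"type":"number"}},"required":["series"]}

```bash
ls; mkdir -p pics
cat > h.py <<'E'
import numpy as np, cv2
from cell import r
def snap(n):
    s=r.snapshot(n); cv2.imwrite(f'/tmp/{n}.png',s['img'][:,:,::-1]); np.savez(f'/tmp/{n}.npz',**s); return s
def ld(n): return dict(np.load(f'/tmp/{n}.npz'))
def ray(s,u,v):
    f=240/np.tan(np.radians(float(s['fovy']))/2); T=s['world_from_camera']
    d=np.array([(u-s['cx'])/f,-(v-s['cy'])/f,-1.0]); return T[:3,3],T[:3,:3]@d
def plane(s,u,v,z):
    o,d=ray(s,u,v); return o+d*(z-o[2])/d[2]
def pt(s,u,v):
    o,d=ray(s,u,v); return o+d*s['depth'][int(v),int(u)]
def cloud(s):
    f=240/np.tan(np.radians(float(s['fovy']))/2); T=s['world_from_camera']
    v,u=np.mgrid[:480,:640]; d=np.stack([(u-s['cx'])/f,-(v-s['cy'])/f,-np.ones_like(u,float)],-1)*s['depth'][...,None]
    return d@T[:3,:3].T+T[:3,3]
E
python3 - <<'E'
from h import *
for n in ("scene","top"):
    s=snap(n); print(n,[k for k in s],s['fovy'],s['cx'],s['cy'],s['world_from_camera'].round(3).tolist(),(s['depth']>0).mean())
    cv2.imwrite(f'pics/{n}1.png',s['img'][:,:,::-1])
print(r.read_state())
E
```

```text
pics
scene ['img', 'depth', 'fovy', 'cx', 'cy', 'world_from_camera'] 56.27247549587111 321.29576210627056 231.4102327497306 [[0.295, -0.813, 0.502, 1.099], [0.955, 0.25, -0.157, -0.161], [0.002, 0.526, 0.85, 1.029], [0.0, 0.0, 0.0, 1.0]] 0.996005859375
top ['img', 'depth', 'fovy', 'cx', 'cy', 'world_from_camera'] 44.00682193930355 332.59921712487863 235.15172385074635 [[0.026, 0.988, -0.154, 0.35], [-1.0, 0.027, -0.001, 0.003], [0.003, 0.154, 0.988, 1.583], [0.0, 0.0, 0.0, 1.0]] 0.99587890625
{'t': 0.1, 'joint_positions': array([-1.38649292e+00,  4.94138464e-01,  1.34605633e+00, -3.81467543e-05,
        1.30249569e+00, -9.55136068e-02]), 'qd': array([-0.00081854, -0.00117361, -0.00150202,  0.00155858,  0.00101121,
        0.00069043]), 'tau': array([ 1.55211947e-03, -8.80244493e+01, -3.82543445e+01,  7.10568298e-02,
        4.82389738e-02, -2.31057464e-05]), 'tcp_pos': array([ 0.17255139, -0.60044802,  0.29169136]), 'tcp_rot': array([ 9.90227904e-01,  1.39457511e-01, -4.27309865e-05, -5.47555286e-04]), 'force': array([-0.70186009, -0.20296179,  0.04285417]), 'moment': array([ 0.00720197, -0.0353951 ,  0.08280467]), 'grasp_force': 0.0, 'opening': 1.000573563449029}
```

View pics/scene1.png

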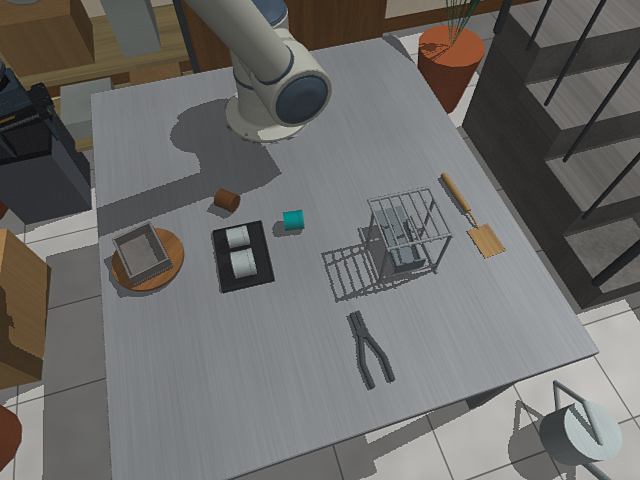

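View pics/top1.png

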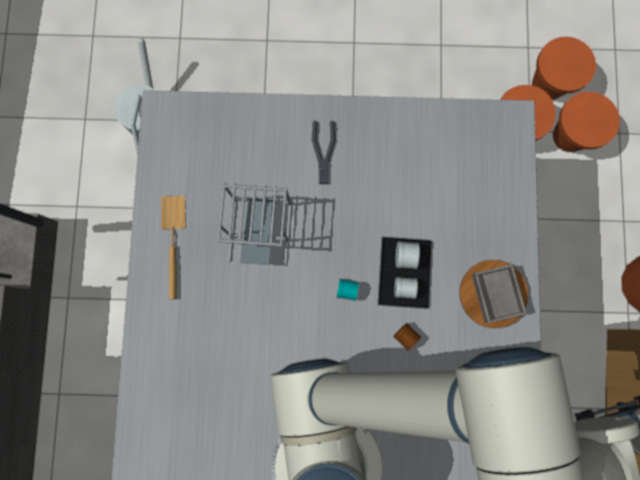

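Candidates: the white tin at top (407,254) is larger, so it is the large tin. The white one at (406,288) is the small tin. The brown (407,336) and turquoise (348,289) cylinders lie outside the tray and are decoys. Next I measure the tins and the rack.

Run:
```python
from h import *
for n,box in (("top",(380,237,432,308)),("scene",(210,215,275,292))):
    s=ld(n);P=cloud(s);im=s['img'].astype(int)
    m=np.zeros((480,640),np.uint8);x0,y0,x1,y1=box;m[y0:y1,x0:x1]=1
    w=((im.min(2)>110)&(P[...,2]>0.02)&(m>0)).astype(np.uint8)
    k,l,st,c=cv2.connectedComponentsWithStats(w)
    for i in range(1,k):
        if st[i,4]<60: continue
        Q=P[l==i]; rr=cv2.minAreaRect(Q[:,:2].astype(np.float32)*1000)
        print(n,c[i].round(1),st[i,4],'zmax',np.percentile(Q[:,2],98).round(4),'xy%',np.percentile(Q[:,:2],[2,98],axis=0).round(4).tolist(),'rect',rr)
    w=(im.max(2)<50)&(m>0)&(abs(P[...,2])<0.03); Q=P[w]; print('tray',cv2.minAreaRect(Q[:,:2].astype(np.float32)*1000))
# rack
s=ld("top");P=cloud(s)
for n,box in (("top",(210,175,300,275)),("scene",(355,175,460,300))):
    s=ld(n);P=cloud(s);x0,y0,x1,y1=box
    Q=P[y0:y1,x0:x1].reshape(-1,3)
    for a,b in ((.15,.2),(.03,.062)):
        R=Q[(Q[:,2]>a)&(Q[:,2]<b)]
        print(n,a,len(R),cv2.minAreaRect(R[:,:2].astype(np.float32)*1000),np.percentile(R,[2,50,98],axis=0).round(3).tolist())
s=ld("top");sc=ld("scene")
a=cv2.resize(s['img'][170:320,210:440],None,fx=3.4,fy=3.4,interpolation=cv2.INTER_CUBIC)
cv2.imwrite('pics/c1.png',a[:600,:800,::-1])
b=cv2.resize(sc['img'][170:310,320:480],None,fx=4.2,fy=4.2,interpolation=cv2.INTER_CUBIC)
cv2.imwrite('pics/c2.png',b[:600,:800,::-1])
```

```text
top [407.4 254.9] 479 zmax 0.0755 xy% [[0.5137, -0.2167], [0.5698, -0.1653]] rect ((449.34466552734375, -118.73267364501953), (71.5777816772461, 305.4637451171875), 52.27229690551758)
top [405.9 287.7] 352 zmax 0.0598 xy% [[0.4365, -0.2139], [0.4781, -0.1636]] rect ((422.83319091796875, -101.87747192382812), (58.1961555480957, 248.1886749267578), 21.409664154052734)
tray ((501.7469177246094, -190.5570068359375), (131.22389221191406, 178.13705444335938), 87.65335083007812)
scene [237.3 234.6] 299 zmax 0.0552 xy% [[0.4435, -0.2138], [0.4828, -0.1642]] rect ((770.4373779296875, -188.3927001953125), (657.3516235351562, 52.53684997558594), 0.1100102961063385)
scene [242.4 260.5] 448 zmax 0.0718 xy% [[0.5227, -0.2163], [0.5732, -0.1662]] rect ((807.470703125, -189.70404052734375), (583.4862670898438, 53.19510269165039), 0.3169017434120178)
tray ((502.41485595703125, -190.38919067382812), (132.02090454101562, 186.8822479248047), 87.27233123779297)
top 0.15 1378 ((615.2058715820312, 199.69384765625), (157.7313995361328, 148.0577850341797), 87.18543243408203) [[0.542, 0.122, 0.167], [0.614, 0.2, 0.174], [0.686, 0.277, 0.181]]
top 0.03 1470 ((595.7619018554688, 196.27708435058594), (148.61843872070312, 175.766845703125), 87.62289428710938) [[0.512, 0.147, 0.034], [0.591, 0.202, 0.049], [0.678, 0.253, 0.061]]
scene 0.15 1436 ((616.0640258789062, 199.72885131835938), (157.74911499023438, 149.2705078125), 87.1695327758789) [[0.544, 0.121, 0.159], [0.621, 0.199, 0.173], [0.687, 0.276, 0.177]]
scene 0.03 1607 ((597.0142822265625, 199.700439453125), (155.55453491210938, 179.54051208496094), 87.4483871459961) [[0.512, 0.125, 0.031], [0.602, 0.201, 0.048], [0.684, 0.268, 0.06]]
```

View pics/c1.png

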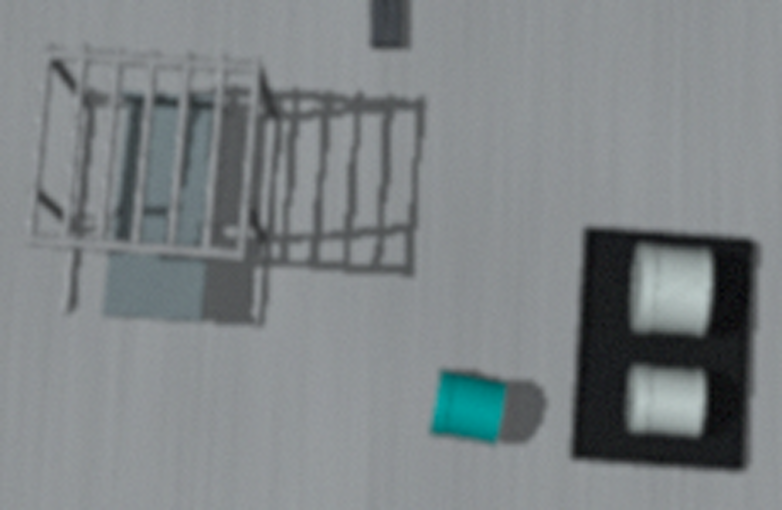

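View pics/c2.png

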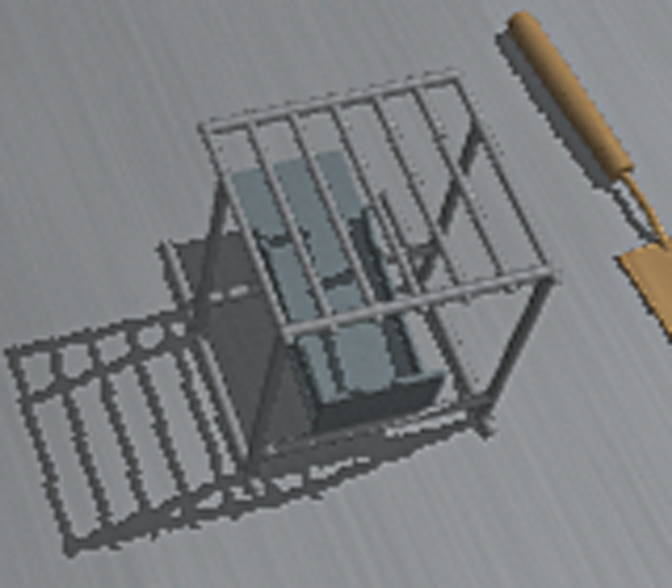

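The crops show two closed white tins in the black tray and the rack at upper left, with its roof starting partway up the ramp. Tray centre is about (0.502, -0.190), yaw -2.6°. Large tin is about (0.544, -0.192) and small tin about (0.460, -0.189). Rack origin is about (0.528, 0.204), yaw -2.8°. Sizes and heights match the description. Moving above the large tin.

Emit:
apply_moves --pt "0.0248 0.0272 -0.003 0 0 -0.205 1" --pt "0.0248 0.0272 -0.003 0 0 -0.205 1" --pt "0.0248 0.0272 -0.003 0 0 -0.205 1" --pt "0.0248 0.0272 -0.003 0 0 -0.205 1" --pt "0.0248 0.0272 -0.003 0 0 -0.205 1"

```text
t: 0.6
tcp_pos: [0.2973, -0.4634, 0.2769]
tcp_rot: [0.996, 0.086, -0.0, -0.0]
force: [0.9, -1.2, 0.2]
opening: 1.004
grasp_force: 0.0
```

Emit:
apply_moves --pt "0.0248 0.0272 -0.003 0 0 -0.205 1" --pt "0.0248 0.0272 -0.003 0 0 -0.205 1" --pt "0.0248 0.0272 -0.003 0 0 -0.205 1" --pt "0.0248 0.0272 -0.003 0 0 -0.205 1" --pt "0.0248 0.0272 -0.003 0 0 -0.205 1"

```text
t: 1.1
tcp_pos: [0.4214, -0.3274, 0.262]
tcp_rot: [0.999, 0.032, -0.0, -0.0]
force: [0.3, -0.2, -0.1]
opening: 0.998
grasp_force: 0.0
```

Emit:
apply_moves --pt "0.0248 0.0272 -0.003 0 0 -0.205 1" --pt "0.0248 0.0272 -0.003 0 0 -0.205 1" --pt "0.0248 0.0272 -0.003 0 0 -0.205 1" --pt "0.0248 0.0272 -0.003 0 0 -0.205 1" --pt "0.0248 0.0272 -0.003 0 0 -0.205 1"

```text
t: 1.6
tcp_pos: [0.5454, -0.1913, 0.2469]
tcp_rot: [1.0, -0.022, -0.0, -0.0]
force: [-0.1, -1.1, 0.5]
opening: 1.004
grasp_force: 0.0
```

Run:
```python
from h import *
from scipy.spatial.transform import Rotation as R
s=snap("wrist");P=cloud(s);cv2.imwrite('pics/w1.png',s['img'][:,:,::-1])
st=r.read_state();print(st['tcp_pos'],st['joint_positions'].round(2),R.from_quat(st['tcp_rot']).as_matrix().round(3).tolist())
im=s['img'].astype(int)
Q=P[...]
for nm,z0,z1,xr in (("large",.060,.09,(.50,.59)),("small",.045,.07,(.43,.49))):
    m=(Q[...,2]>z0)&(Q[...,2]<z1)&(Q[...,0]>xr[0])&(Q[...,0]<xr[1])&(Q[...,1]>-.24)&(Q[...,1]<-.14)
    A=Q[m];
    if len(A)>50: print(nm,len(A),cv2.minAreaRect(A[:,:2].astype(np.float32)*1000),A[:,2].max())
```

```text
[ 0.54816854 -0.18790375  0.2464977 ] [-0.43  0.48  1.52  0.    1.15  1.18] [[0.999, -0.043, 0.001], [-0.043, -0.999, 0.002], [0.001, -0.002, -1.0]]
large 4006 ((544.3884887695312, -190.3052520751953), (52.067657470703125, 52.394229888916016), 87.4931640625) 0.07412434586393674
small 1382 ((471.24371337890625, -188.53988647460938), (51.701080322265625, 19.395275115966797), 87.11849212646484) 0.05758239767022816
```

View pics/w1.png

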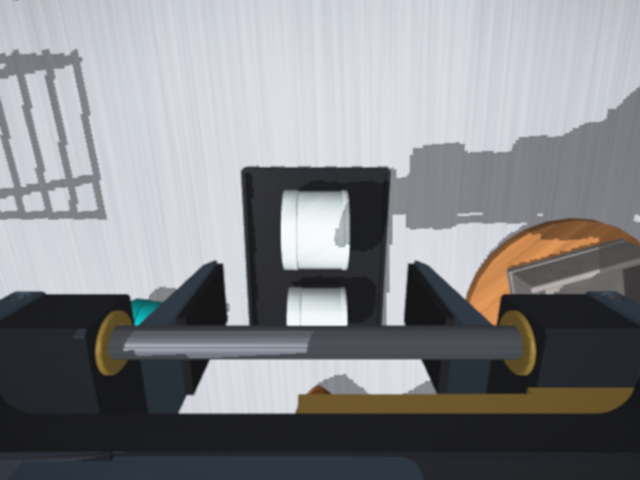

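The wrist view shows the large tin at (318,230) and the small one at (317,305). The large tin is 52 mm by 68 mm class, at (0.5444, -0.190). Descending.

Emit:
apply_moves --pt "0 0 -0.02 0 0 0 1" --pt "0 0 -0.03 0 0 0 1" --pt "0 0 -0.03 0 0 0 1" --pt "0 0 -0.02 0 0 0 1" --pt "0 0 0 0 0 0 1"

```text
t: 2.15
tcp_pos: [0.5432, -0.1921, 0.1447]
tcp_rot: [1.0, -0.021, -0.002, -0.001]
force: [0.4, -0.4, 0.5]
opening: 1.001
grasp_force: 0.0
```

Emit:
apply_moves --pt "0 0.001 -0.018 0 0 0 1" --pt "0 0 -0.018 0 0 0 1" --pt "0 0 -0.01 0 0 0 1" --pt "0 0 0 0 0 0 1" --pt "0 0 0 0 0 0 0.65" --grip_force 15

```text
t: 2.65
tcp_pos: [0.5449, -0.1919, 0.102]
tcp_rot: [1.0, -0.021, 0.0, 0.0]
force: [-1.4, 0.1, 0.9]
opening: 0.943
grasp_force: 0.0
```

Emit:
apply_moves --pt "0 0 0 0 0 0 0.6" --pt "0 0 0 0 0 0 0.5" --pt "0 0 0 0 0 0 0.4" --pt "0 0 0 0 0 0 0.4" --pt "0 0 0 0 0 0 0.4" --grip_force 15

```text
t: 3.15
tcp_pos: [0.5447, -0.1917, 0.1014]
tcp_rot: [1.0, -0.021, 0.0, 0.0]
force: [-1.1, -0.2, 3.8]
opening: 0.568
grasp_force: 15.0
```

Gripped: the opening of 51.7 mm matches the tin. Lift, carry and tilt.

Emit:
apply_moves --pt "0 0 0.02 0 0 0 0.4" --pt "0 0 0.035 0 0 0 0.4" --pt "0 0 0.035 0 0 0 0.4" --pt "0 0 0.035 0 0 0 0.4" --pt "0 0 0.025 0 0 0 0.4"

```text
t: 3.65
tcp_pos: [0.5448, -0.1918, 0.2535]
tcp_rot: [1.0, -0.021, 0.001, 0.0]
force: [0.3, -0.7, -1.9]
opening: 0.571
grasp_force: 15.0
```

Emit:
apply_moves --pt "-0.01 0.025 0 -0.02 -0.41 0 0.4" --pt "-0.01 0.025 0 -0.02 -0.41 0 0.4" --pt "-0.01 0.025 0 -0.02 -0.41 0 0.4" --pt "-0.01 0.025 0 -0.02 -0.41 0 0.4" --pt "-0.01 0.025 0 -0.02 -0.41 0 0.4"

```text
t: 4.15
tcp_pos: [0.4939, -0.0658, 0.2512]
tcp_rot: [0.994, -0.021, 0.108, 0.003]
force: [0.4, -0.1, -0.9]
opening: 0.568
grasp_force: 15.0
```

Emit:
apply_moves --pt "-0.01 0.028 0 -0.02 -0.41 0 0.4" --pt "-0.01 0.028 0 -0.02 -0.41 0 0.4" --pt "-0.01 0.028 0 -0.02 -0.41 0 0.4" --pt "-0.01 0.028 0 -0.02 -0.41 0 0.4" --pt "-0.01 0.028 0 -0.02 -0.41 0 0.4"

```text
t: 4.65
tcp_pos: [0.4439, 0.0743, 0.2514]
tcp_rot: [0.977, -0.021, 0.214, 0.006]
force: [-0.1, -1.0, -1.6]
opening: 0.567
grasp_force: 15.0
```

Emit:
apply_moves --pt "-0.005 0.03 0 -0.02 -0.41 0 0.4" --pt "-0.005 0.03 0 -0.02 -0.41 0 0.4" --pt "-0.005 0.03 0 -0.02 -0.41 -0.03 0.4" --pt "-0.005 0.03 0 -0.02 -0.41 -0.04 0.4" --pt "-0.005 0.012 0 -0.02 -0.41 0 0.4"

```text
t: 5.15
tcp_pos: [0.425, 0.176, 0.2507]
tcp_rot: [0.955, -0.023, 0.294, 0.012]
force: [0.1, -1.9, -2.0]
opening: 0.568
grasp_force: 15.0
```

Emit:
apply_moves --pt "0 0 0 0 0 0 0.4" --pt "0 0 0 0 0 0 0.4"

```text
t: 5.35
tcp_pos: [0.4247, 0.1744, 0.2502]
tcp_rot: [0.956, -0.023, 0.292, 0.013]
force: [-0.3, -0.5, -1.8]
opening: 0.572
grasp_force: 15.0
```

Run:
```python
from h import *
from scipy.spatial.transform import Rotation as R
st=r.read_state();print(st['tcp_pos'],st['joint_positions'].round(2),st['opening'],st['grasp_force'],R.from_quat(st['tcp_rot']).as_matrix().round(3).tolist())
s=snap("wrist");P=cloud(s);cv2.imwrite('pics/w2.png',s['img'][:,:,::-1])
for n in ("top","scene"):
  s=ld(n);P=cloud(s);x0,y0,x1,y1=(210,175,300,275) if n=="top" else (355,175,460,300)
  Q=P[y0:y1,x0:x1].reshape(-1,3); Q=Q[(Q[:,2]>.16)&(Q[:,2]<.19)]
  # near and far edges, left/right edges, as line fits
  a=np.radians(-2.8);X=np.c_[np.cos(a)*Q[:,0]+np.sin(a)*Q[:,1],-np.sin(a)*Q[:,0]+np.cos(a)*Q[:,1]]
  for ax in (0,1):
    for e in (X[:,ax].min()+.006,X[:,ax].max()-.006):
      E=X[abs(X[:,ax]-e)<.008]; c=np.polyfit(E[:,1-ax],E[:,ax],1); print(n,ax,len(E),np.median(E[:,ax]).round(4),np.degrees(c[0]).round(2))
```

```text
[0.4246582  0.17440055 0.25023467] [ 0.42  0.24  2.14 -0.87  0.35  2.8 ] 0.5719150347796055 14.99885693192482 [[0.828, -0.051, 0.558], [-0.036, -0.999, -0.038], [0.559, 0.012, -0.829]]
top 0 257 0.536 -0.27
top 0 247 0.6702 -0.18
top 1 175 0.1548 0.11
top 1 175 0.3036 0.37
scene 0 232 0.5378 -0.17
scene 0 287 0.6725 -0.26
scene 1 184 0.1541 0.11
scene 1 183 0.3034 0.16
```

View pics/w2.png

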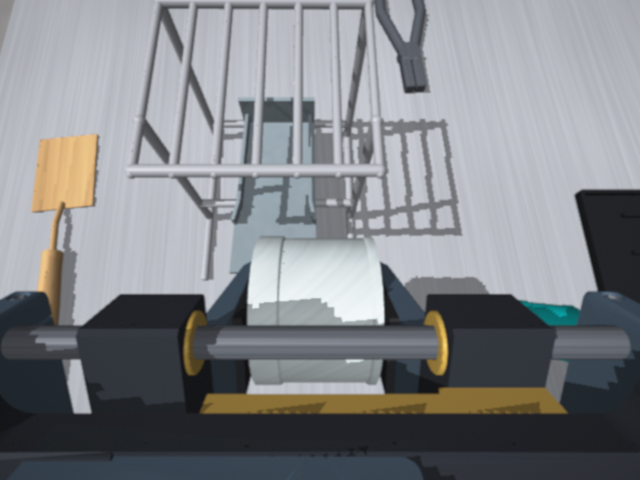

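Roll it in: the picture shows the tin held centrally at (316,310), the roof's near rod at (130–383,172), and the ramp entry clear. Fine-aligning: first y and tilt, then descend in front, then go in.

Emit:
apply_moves --pt "0.004 0.006 0 0.02 -0.1 0 0.4" --pt "0.004 0.006 0 0.02 -0.1 0 0.4" --pt "0.004 0.006 0 0.02 -0.1 0 0.4" --pt "0.004 0.006 0 0.02 -0.1 0 0.4" --pt "0.004 0.006 0 0.02 -0.1 0 0.4"

```text
t: 5.9
tcp_pos: [0.4456, 0.2037, 0.2505]
tcp_rot: [0.948, -0.026, 0.318, 0.008]
force: [-0.9, -0.1, -0.9]
opening: 0.566
grasp_force: 15.0
```

Emit:
apply_moves --pt "0 0 -0.018 0 0 0 0.4" --pt "0 0 -0.018 0 0 0 0.4" --pt "0 0 -0.018 0 0 0 0.4" --pt "0 0 -0.018 0 0 0 0.4" --pt "0 0 -0.01 0 0 0 0.4"

```text
t: 6.4
tcp_pos: [0.4627, 0.2032, 0.204]
tcp_rot: [0.957, -0.021, 0.289, 0.007]
force: [0.5, -0.8, -0.7]
opening: 0.571
grasp_force: 15.0
```

```bash
cat > pose.py <<'E'
from h import *
from scipy.spatial.transform import Rotation as R
import sys
def rep(off):
    st=r.read_state();M=R.from_quat(st['tcp_rot']).as_matrix()
    a=np.radians(-2.7);C=np.array([[np.cos(a),-np.sin(a),0],[np.sin(a),np.cos(a),0],[0,0,1]]);O=np.array([.5275,.2035,0])
    print('t',st['t'],'tcp',st['tcp_pos'].round(4),'q',st['joint_positions'].round(2),'op',round(st['opening'],3),'F',st['force'].round(1))
    print('tool y,z in rack',(C.T@M[:,1]).round(3),(C.T@M[:,2]).round(3),'tilt',np.degrees(np.arccos(-M[2,2])).round(1))
    print('tin centre rack',(C.T@(st['tcp_pos']+M[:,2]*off-O)).round(4),'corner',(C.T@(st['tcp_pos']+M[:,0]*.038-O)).round(4))
rep(float(sys.argv[1]))
E
python3 pose.py .0644
```

```text
t 6.4 tcp [0.4627 0.2032 0.204 ] q [ 0.44  0.39  2.09 -1.12  0.29  3.08] op 0.571 F [ 0.5 -0.8 -0.7]
tool y,z in rack [ 0.002 -1.     0.002] [ 0.553 -0.001 -0.833] tilt 33.6
tin centre rack [-0.0291 -0.0034  0.1504] corner [-0.033  -0.0033  0.2251]
```

```bash
cat > kin.py <<'E'
from h import *
from scipy.spatial.transform import Rotation as R
from scipy.optimize import least_squares
D=[([-1.38649,.49414,1.34606,0,1.3025,-.0955],[.17255,-.60045,.29169]),([-.43,.48,1.52,0,1.15,1.18],[.5482,-.1879,.2465]),([.42,.24,2.14,-.87,.35,2.8],[.42466,.1744,.2502])]
st=r.read_state();D.append((st['joint_positions'],st['tcp_pos']))
def rot(q): # arm-plane frame: z along link
    Z=lambda a:R.from_euler('z',a);Y=lambda a:R.from_euler('y',a)
    return Z(q[0])*Y(q[1]+q[2])*Z(q[3])*Y(q[4])*Z(q[5])
def rows(q):
    c,s=np.cos(q[0]),np.sin(q[0]);e=np.array([c,s,0]);z=np.array([0,0,1.]);p=q[1]+q[2]
    return np.c_[e,z,np.sin(q[1])*e+np.cos(q[1])*z,np.sin(p)*e+np.cos(p)*z,np.cos(p)*e-np.sin(p)*z,rot(q).as_matrix()[:,2]]
A=np.vstack([rows(np.array(q)) for q,_ in D]);b=np.hstack([p for _,p in D])
# mild prior regularisation
x0=np.array([0.1,.4,.4,.4,0,.2]);lam=.003
k=np.linalg.lstsq(np.vstack([A,lam*np.eye(6)]),np.hstack([b,lam*x0]),rcond=None)[0]
Off=(rot(D[3][0]).inv()*R.from_quat(st['tcp_rot']))
lo=np.array([-2.91,-.82,.22,-1.22,.12,-3.08]);hi=np.array([2.91,2.16,2.67,4.37,2.79,3.08])
def ik(p,M,q0):
    f=lambda q:np.r_[(rows(q)@k-p)*5,(M.inv()*rot(q)*Off).as_rotvec()]
    s=least_squares(f,q0);return s.x,np.abs(s.fun).max()
if __name__=="__main__":
    print('k',k.round(3),'res mm',((A@k-b)*1000).round(1)); print('Off',Off.as_rotvec().round(3))
    print([(np.abs((rot(np.array(q))*Off).as_matrix()[:,2].round(2))).tolist() for q,_ in D])
    O=np.array([.5275,.2035,0]);flip=R.from_euler('z',np.pi)
    for off,Rt in ((.0644,.034),):
     for yaw in (-2.7,2):
      for th in (20,25,28,30,33,37,40):
       for xc in (-10,0):
        C=R.from_euler('z',yaw,degrees=True);C0=R.from_euler('z',-2.7,degrees=True)
        M=C*R.from_euler('y',-th,degrees=True)*R.from_euler('x',np.pi)
        surf=.058-np.tan(np.radians(8))*xc/1000
        cen=O+C0.apply([xc/1000+.139*Rt,0,surf+.99*Rt+.001]);T=M.as_matrix()
        p=cen-off*T[:,2]
        q,e=ik(p,M*flip,np.array([.4,.4,2.1,-.6,.4,-.5]))
        cor=C0.inv().apply(p+.038*np.array(T[:,0])-O)
        print(yaw,th,xc,q.round(2),round(e,4),'corner',cor.round(3))
E
python3 kin.py
```

```text
k [0.184 0.043 0.458 0.23  0.036 0.065] res mm [-60.2  -2.3  -6.5 -12.9 -57.6   9.3  -0.2  -3.5  -7.6   0.7  -6.    4.8]
Off [0.    0.    1.571]
[[0.0, 0.0, 1.0], [0.01, 0.0, 1.0], [0.55, 0.04, 0.83], [0.55, 0.03, 0.83]]
-2.7 20 -10 [ 0.41  0.57  2.02 -0.57  0.28 -0.59] 0.0 corner [0.008 0.    0.168]
-2.7 20 0 [ 0.4   0.58  1.99 -0.53  0.3  -0.64] 0.0 corner [0.018 0.    0.166]
-2.7 25 -10 [ 0.42  0.57  2.06 -1.03  0.22 -0.13] 0.0 corner [0.002 0.    0.168]
-2.7 25 0 [ 0.41  0.58  2.03 -0.95  0.23 -0.21] 0.0 corner [ 0.012 -0.     0.167]
-2.7 28 -10 [ 0.42  0.57  2.09 -1.4   0.22  0.24] 0.0 corner [-0.002  0.     0.169]
-2.7 28 0 [ 0.41  0.58  2.06 -1.31  0.22  0.15] 0.0 corner [0.008 0.    0.167]
-2.7 30 -10 [ 0.42  0.57  2.11 -1.63  0.23  0.48] 0.0 corner [-0.005  0.     0.169]
-2.7 30 0 [ 0.42  0.58  2.08 -1.55  0.23  0.39] 0.0 corner [ 0.005 -0.     0.167]
-2.7 33 -10 [ 0.43  0.58  2.14 -1.92  0.27  0.77] 0.0 corner [-0.008  0.     0.169]
-2.7 33 0 [ 0.42  0.59  2.1  -1.86  0.26  0.7 ] 0.0 corner [ 0.002 -0.     0.167]
-2.7 37 -10 [ 0.44  0.59  2.17 -2.18  0.35  1.04] 0.0 corner 
[... 672 characters left out ...]
   0.58  2.07 -1.37  0.17  0.12] 0.0 corner [0.008 0.    0.167]
2 30 -10 [ 0.41  0.57  2.12 -1.77  0.19  0.54] 0.0 corner [-0.005  0.     0.169]
2 30 0 [ 0.41  0.58  2.08 -1.67  0.18  0.43] 0.0 corner [0.005 0.    0.167]
2 33 -10 [ 0.42  0.58  2.14 -2.1   0.24  0.87] 0.0 corner [-0.008 -0.     0.169]
2 33 0 [ 0.41  0.59  2.11 -2.03  0.23  0.79] 0.0 corner [ 0.002 -0.     0.167]
2 37 -10 [ 0.42  0.59  2.18 -2.35  0.33  1.13] 0.0 corner [-0.014 -0.001  0.168]
2 37 0 [ 0.42  0.6   2.15 -2.32  0.31  1.08] 0.0 corner [-0.004 -0.001  0.167]
2 40 -10 [ 0.43  0.6   2.21 -2.47  0.41  1.25] 0.0 corner [-0.018 -0.001  0.168]
2 40 0 [ 0.42  0.61  2.18 -2.45  0.39  1.21] 0.0 corner [-0.008 -0.001  0.166]
```

```bash
sed -i 's/return np.c_\[e,z,/return np.c_[np.array([-s,c,0]),e,z,/; s/np.array(\[0.1,.4,.4,.4,0,.2\]);lam=.003/np.array([0,0.1,.4,.4,.4,0,.2]);lam=.001/; s/np.eye(6)/np.eye(7)/; s/(20,25,28,30,33,37,40)/(18,20,22,25,38,42)/; s/(-10,0)/(-14,-8)/; s/((.0644,.034),)/((.0644,.034),(.065,.026))/; s/in (-2.7,2)/in (-2.7,)/' kin.py; python3 kin.py
```

```text
k [0.058 0.009 0.264 0.586 0.382 0.118 0.271] res mm [-1.  -1.4  1.  -1.2  1.2 -0.8 -1.   0.8 -1.3  1.1  0.   1.2]
Off [0.    0.    1.571]
[[0.0, 0.0, 1.0], [0.01, 0.0, 1.0], [0.55, 0.04, 0.83], [0.55, 0.03, 0.83]]
-2.7 18 -14 [ 0.34  0.5   1.9  -0.27  0.46 -0.96] 0.0 corner [0.007 0.    0.168]
-2.7 18 -8 [ 0.34  0.51  1.89 -0.26  0.46 -0.97] 0.0 corner [0.013 0.    0.167]
-2.7 20 -14 [ 0.35  0.5   1.93 -0.34  0.41 -0.88] 0.0 corner [0.004 0.    0.168]
-2.7 20 -8 [ 0.34  0.51  1.92 -0.33  0.41 -0.89] 0.0 corner [0.01  0.    0.167]
-2.7 22 -14 [ 0.36  0.5   1.95 -0.43  0.36 -0.78] 0.0 corner [0.002 0.    0.169]
-2.7 22 -8 [ 0.35  0.51  1.94 -0.42  0.36 -0.8 ] 0.0 corner [0.008 0.    0.168]
-2.7 25 -14 [ 0.37  0.51  1.99 -0.64  0.3  -0.57] 0.0 corner [-0.002 -0.     0.169]
-2.7 25 -8 [ 0.37  0.51  1.98 -0.62  0.3  -0.59] 0.0 corner [0.004 0.    0.168]
-2.7 38 -14 [ 0.45  0.57  2.15 -2.11  0.35  0.97] 0.0 corner [-0.019  0.     0.169]
-2.7 38 -8 [ 0.44  0.58  2.14 -2.1   0.34  0.95] 0.0 corner [-0.013  0.     0.168]
-2.7 42 -14 [ 0.47  0.61  2.19 -2.31  0.46  1.2 ] 0.0 corner [-0.024  0
[... 376 characters left out ...]
  0.39 -0.87] 0.0 corner [0.009 0.    0.16 ]
-2.7 22 -14 [ 0.36  0.52  1.96 -0.46  0.34 -0.75] 0.0 corner [0.    0.    0.161]
-2.7 22 -8 [ 0.36  0.52  1.95 -0.45  0.34 -0.77] 0.0 corner [0.006 0.    0.16 ]
-2.7 25 -14 [ 0.38  0.52  2.   -0.69  0.28 -0.52] 0.0 corner [-0.003  0.     0.162]
-2.7 25 -8 [ 0.37  0.53  1.99 -0.67  0.28 -0.54] 0.0 corner [0.003 0.    0.161]
-2.7 38 -14 [ 0.45  0.59  2.16 -2.17  0.36  1.03] 0.0 corner [-0.02  -0.     0.161]
-2.7 38 -8 [ 0.44  0.6   2.15 -2.16  0.35  1.02] 0.0 corner [-0.014  0.     0.16 ]
-2.7 42 -14 [ 0.47  0.63  2.2  -2.35  0.48  1.24] 0.0 corner [-0.026 -0.     0.16 ]
-2.7 42 -8 [ 0.46  0.63  2.19 -2.35  0.48  1.23] 0.0 corner [-0.02  0.    0.16]
```

The wrist is near a joint-4 and joint-6 limit at 35° tilt. My fitted kinematics shows 25° is comfortable, with the body corner still 12 mm clear of the roof rod. Adjusting.

Emit:
apply_moves --pt "0 0 0 0.01 0.29 0 0.4" --pt "0 0 0 0.01 0.29 0 0.4" --pt "0 0 0 0.01 0.29 0 0.4" --pt "0 0 0 0.01 0.29 0 0.4" --pt "0 0 0 0.01 0.29 0 0.4"

```text
t: 6.9
tcp_pos: [0.4622, 0.2036, 0.2048]
tcp_rot: [0.976, -0.021, 0.215, 0.006]
force: [0.2, -1.0, -1.7]
opening: 0.571
grasp_force: 15.0
```

```bash
python3 pose.py .0644
```

```text
t 6.9 tcp [0.4622 0.2036 0.2048] q [ 0.4   0.37  2.   -0.47  0.41  2.41] op 0.571 F [ 0.2 -1.  -1.7]
tool y,z in rack [ 0.003 -1.     0.003] [ 0.421 -0.001 -0.907] tilt 24.9
tin centre rack [-0.0381 -0.003   0.1464] corner [-0.0308 -0.0028  0.2208]
```

Emit:
apply_moves --pt "0 0 -0.015 0 0 0 0.4" --pt "0 0 -0.015 0 0 0 0.4" --pt "0 0.001 -0.013 0 0 0 0.4" --pt "0 0 0 0 0 0 0.4"

```text
t: 7.3
tcp_pos: [0.4617, 0.2043, 0.1605]
tcp_rot: [0.976, -0.021, 0.215, 0.007]
force: [-1.3, 0.6, -1.4]
opening: 0.573
grasp_force: 15.0
```

Emit:
apply_moves --pt "0.01 0 0 0 0 0 0.4" --pt "0.01 0 0 0 0 0 0.4" --pt "0.01 0 0 0 0 0 0.4" --pt "0.005 0 0 0 0 0 0.4" --pt "0 0 0 0 0 0 0.4"

```text
t: 7.8
tcp_pos: [0.4978, 0.2046, 0.1624]
tcp_rot: [0.976, -0.022, 0.217, 0.006]
force: [-0.3, 0.4, -1.6]
opening: 0.571
grasp_force: 15.0
```

```bash
python3 pose.py .0644
python3 - <<'E'
from h import *
s=snap("wrist");cv2.imwrite('pics/w3.png',s['img'][:,:,::-1])
E
```

```text
t 7.8 tcp [0.4978 0.2046 0.1624] q [ 0.37  0.49  1.97 -0.56  0.33  2.48] op 0.571 F [-0.3  0.4 -1.6]
tool y,z in rack [ 0.002 -1.     0.003] [ 0.423 -0.001 -0.906] tilt 25.0
tin centre rack [-0.0025 -0.0004  0.104 ] corner [ 0.0047 -0.0002  0.1785]
```

View pics/w3.png

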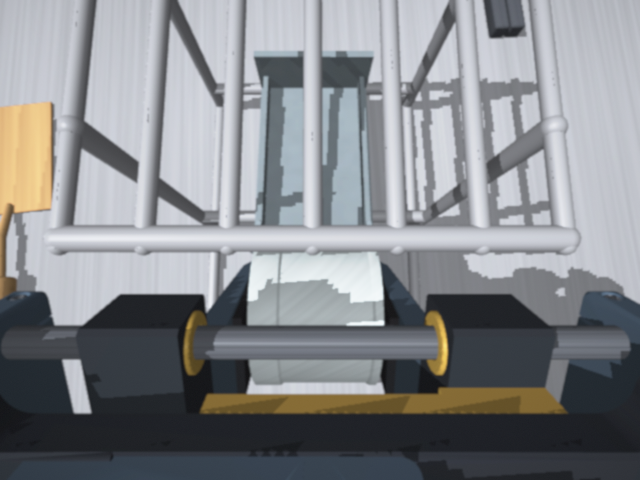

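Tin centre is at column 316, roof rod centre 315, ramp channel centre 314: well aligned. Lowering until it touches.

Emit:
apply_moves --pt "0 0 -0.005 0 0 0 0.4" --pt "0 0 -0.003 0 0 0 0.4" --pt "0 0 -0.0015 0 0 0 0.4" --pt "0 0 0 0 0 0 0.4" --pt "0 0 0 0 0 0 0.4"

```text
t: 8.35
tcp_pos: [0.497, 0.2046, 0.1524]
tcp_rot: [0.976, -0.021, 0.216, 0.006]
force: [-0.3, 0.1, -0.7]
opening: 0.571
grasp_force: 15.0
```

Emit:
apply_moves --pt "0 0 -0.001 0 0 0 0.4" --pt "0 0 0 0 0 0 0.4" --pt "0 0 0 0 0 0 0.65" --pt "0 0 0 0 0 0 0.75" --pt "0 0 0 0 0 0 0.8"

```text
t: 8.85
tcp_pos: [0.4971, 0.2046, 0.1515]
tcp_rot: [0.976, -0.021, 0.216, 0.006]
force: [-0.6, 0.1, -0.4]
opening: 0.784
grasp_force: 0.0
```

Emit:
apply_moves --pt "0 0 0 0 0 0 0.85" --pt "0 0 0 0 0 0 0.85" --pt "0 0 0 0 0 0 0.85" --pt "0 0 0 0 0 0 0.85" --pt "0 0 0 0 0 0 0.85"

```text
t: 9.35
tcp_pos: [0.4972, 0.2046, 0.1515]
tcp_rot: [0.976, -0.021, 0.216, 0.006]
force: [0.4, 1.0, 0.3]
opening: 0.851
grasp_force: 0.0
```

```bash
python3 pose.py .06
python3 - <<'E'
from h import *
s=snap("wrist");cv2.imwrite('pics/w4.png',s['img'][:,:,::-1])
E
```

```text
t 9.35 tcp [0.4972 0.2046 0.1515] q [ 0.37  0.51  1.98 -0.61  0.3   2.54] op 0.851 F [0.4 1.  0.3]
tool y,z in rack [ 0.003 -1.     0.003] [ 0.422 -0.001 -0.906] tilt 25.0
tin centre rack [-0.005  -0.0004  0.0971] corner [ 0.0041 -0.0002  0.1675]
```

View pics/w4.png

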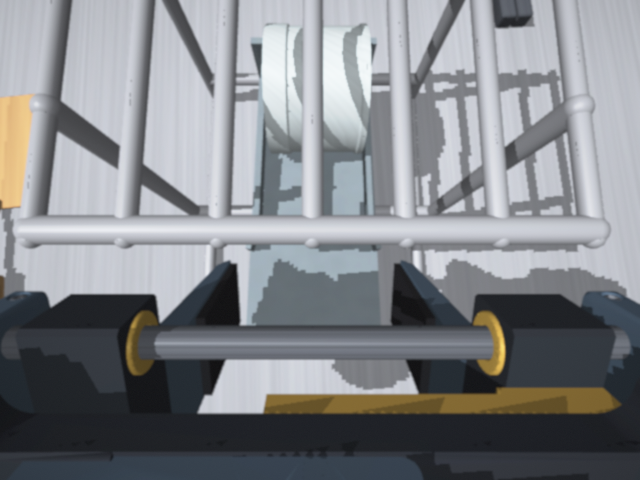

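The large tin has rolled down to the stop at (316,85). Back out and go to the small tin.

Emit:
apply_moves --pt "-0.012 0 0 0 0 0 1" --pt "-0.014 0 0.005 0 0 0 1" --pt "-0.014 0 0.02 0 0 0 1" --pt "-0.008 0 0.03 0 0 0 1" --pt "0 0 0.03 0 0 0 1"

```text
t: 9.9
tcp_pos: [0.4475, 0.2046, 0.2369]
tcp_rot: [0.976, -0.021, 0.215, 0.006]
force: [0.5, 0.3, -0.1]
opening: 1.003
grasp_force: 0.0
```

Emit:
apply_moves --pt "0 -0.01 0.015 0.02 0.4 0 1" --pt "0 -0.025 0 0.02 0.4 0 1" --pt "0 -0.025 0 0.02 0.4 0 1" --pt "0 -0.025 0 0.02 0.4 0 1" --pt "0 -0.03 0 0.02 0.4 0 1"

```text
t: 10.4
tcp_pos: [0.449, 0.089, 0.2517]
tcp_rot: [0.993, -0.021, 0.112, 0.003]
force: [0.6, -0.2, -0.0]
opening: 1.002
grasp_force: 0.0
```

Emit:
apply_moves --pt "0 -0.03 0 0.02 0.4 0 1" --pt "0 -0.03 0 0.02 0.4 0 1" --pt "0 -0.03 0 0.02 0.4 0 1" --pt "0 -0.03 0 0.02 0.4 0 1" --pt "0 -0.03 0 0.02 0.4 0 1"

```text
t: 10.9
tcp_pos: [0.4489, -0.0617, 0.2516]
tcp_rot: [1.0, -0.022, 0.008, 0.0]
force: [0.1, 0.5, 0.7]
opening: 0.996
grasp_force: 0.0
```

Emit:
apply_moves --pt "0 -0.03 0 0 0.1 0 1" --pt "0 -0.03 0 0 0 0 1" --pt "0 -0.03 0 0 0 0 1" --pt "0 -0.02 0 0 0 0 1" --pt "0 0 0 0 0 0 1"

```text
t: 11.4
tcp_pos: [0.4492, -0.1725, 0.2514]
tcp_rot: [1.0, -0.023, 0.003, 0.001]
force: [0.2, 0.3, 0.6]
opening: 1.002
grasp_force: 0.0
```

```bash
python3 pose.py .06
python3 - <<'E'
from h import *
s=snap("wrist");Q=cloud(s)
m=(Q[...,2]>.045)&(Q[...,2]<.07)&(Q[...,0]>.42)&(Q[...,0]<.50)&(Q[...,1]>-.24)&(Q[...,1]<-.14)
A=Q[m]; print(len(A),cv2.minAreaRect(A[:,:2].astype(np.float32)*1000),A[:,2].max())
E
```

```text
t 11.4 tcp [ 0.4492 -0.1725  0.2514] q [-0.49  0.34  1.75  0.    1.05  1.12] op 1.002 F [0.2 0.3 0.6]
tool y,z in rack [ 0.001 -1.     0.001] [ 0.007 -0.001 -1.   ] tilt 0.4
tin centre rack [-0.0601 -0.3794  0.1914] corner [-0.0225 -0.3792  0.2517]
2990 ((459.530029296875, -188.03692626953125), (51.930850982666016, 42.09920883178711), 87.39016723632812) 0.05813577228035366
```

The small tin is confirmed at (0.4595, -0.188). Grasping.

Emit:
apply_moves --pt "0.005 -0.008 -0.01 0 0 0 1" --pt "0.0055 -0.008 -0.03 0 0.06 0 1" --pt "0 0 -0.03 0 0 0 1" --pt "0 0 -0.03 0 0 0 1" --pt "0 0 -0.02 0 0 0 1"

```text
t: 11.95
tcp_pos: [0.4593, -0.1855, 0.1291]
tcp_rot: [1.0, -0.021, -0.001, 0.0]
force: [0.2, -0.2, -0.2]
opening: 1.002
grasp_force: 0.0
```

Emit:
apply_moves --pt "0 0 -0.018 0 0 0 1" --pt "0 0 -0.012 0 0 0 1" --pt "0 0 -0.004 0 0 0 1" --pt "0 0 0 0 0 0 1" --pt "0 0 0 0 0 0 0.65"

```text
t: 12.45
tcp_pos: [0.46, -0.1864, 0.098]
tcp_rot: [1.0, -0.022, 0.0, 0.001]
force: [0.3, -0.6, -0.7]
opening: 0.94
grasp_force: 0.0
```

Emit:
apply_moves --pt "0 0 0 0 0 0 0.6" --pt "0 0 0 0 0 0 0.5" --pt "0 0 0 0 0 0 0.4" --pt "0 0 0 0 0 0 0.4" --pt "0 0 0 0 0 0 0.4" --grip_force 15

```text
t: 12.95
tcp_pos: [0.4597, -0.1865, 0.0976]
tcp_rot: [1.0, -0.022, 0.0, 0.001]
force: [-0.5, -0.2, 4.0]
opening: 0.566
grasp_force: 15.0
```

Emit:
apply_moves --pt "0 0 0.02 0 0 0 0.4" --pt "0 0 0.035 0 0 0 0.4" --pt "0 0 0.035 0 0 0 0.4" --pt "0 0 0.035 0 0 0 0.4" --pt "0 0 0.03 0 0 0 0.4"

```text
t: 13.45
tcp_pos: [0.4595, -0.1863, 0.2542]
tcp_rot: [1.0, -0.022, 0.0, 0.001]
force: [-0.0, 0.1, -1.6]
opening: 0.57
grasp_force: 15.0
```

Emit:
apply_moves --pt "-0.002 0.025 0 -0.014 -0.28 0 0.4" --pt "-0.002 0.025 0 -0.014 -0.28 0 0.4" --pt "-0.002 0.026 0 -0.014 -0.28 0 0.4" --pt "-0.002 0.026 0 -0.014 -0.28 0 0.4" --pt "-0.002 0.026 0 -0.014 -0.28 0 0.4"

```text
t: 13.95
tcp_pos: [0.4492, -0.0574, 0.2524]
tcp_rot: [0.997, -0.022, 0.074, 0.003]
force: [-0.4, 0.1, -1.3]
opening: 0.567
grasp_force: 15.0
```

Emit:
apply_moves --pt "0 0.026 0 -0.014 -0.28 0 0.4" --pt "0 0.026 0 -0.014 -0.28 0 0.4" --pt "0 0.026 0 -0.014 -0.28 0 0.4" --pt "0 0.026 0 -0.014 -0.28 0 0.4" --pt "0 0.026 0 -0.014 -0.28 0 0.4"

```text
t: 14.45
tcp_pos: [0.4493, 0.0726, 0.2525]
tcp_rot: [0.989, -0.022, 0.147, 0.005]
force: [0.3, -0.4, -0.7]
opening: 0.568
grasp_force: 15.0
```

Emit:
apply_moves --pt "0 0.026 0 -0.014 -0.28 0 0.4" --pt "0 0.026 0 -0.014 -0.28 0 0.4" --pt "0 0.026 0 -0.014 -0.28 0 0.4" --pt "0 0.026 0 -0.014 -0.28 0 0.4" --pt "0 0.026 0 -0.014 -0.25 0 0.4"

```text
t: 14.95
tcp_pos: [0.4492, 0.2026, 0.2524]
tcp_rot: [0.976, -0.021, 0.217, 0.007]
force: [-0.0, -1.1, -0.9]
opening: 0.565
grasp_force: 15.0
```

Emit:
apply_moves --pt "0 0 0 0 0 0 0.4"

```text
t: 15.05
tcp_pos: [0.4492, 0.2039, 0.2523]
tcp_rot: [0.976, -0.02, 0.217, 0.006]
force: [-0.4, 0.5, -1.1]
opening: 0.567
grasp_force: 15.0
```

```bash
python3 pose.py .0686
```

```text
t 15.05 tcp [0.4492 0.2039 0.2523] q [ 0.41  0.27  1.97 -0.38  0.54  2.31] op 0.567 F [-0.4  0.5 -1.1]
tool y,z in rack [ 0.005 -1.     0.004] [ 0.424 -0.001 -0.906] tilt 25.1
tin centre rack [-0.0491 -0.0033  0.1902] corner [-0.0438 -0.003   0.2684]
```

Emit:
apply_moves --pt "0 0 -0.02 0 0 0 0.4" --pt "0 0 -0.025 0 0 0 0.4" --pt "0 0 -0.025 0 0 0 0.4" --pt "0 0.001 -0.015 0 0 0 0.4" --pt "0 0 -0.009 0 0 0 0.4"

```text
t: 15.55
tcp_pos: [0.4491, 0.2019, 0.1571]
tcp_rot: [0.976, -0.021, 0.216, 0.007]
force: [0.4, -0.8, -1.8]
opening: 0.568
grasp_force: 15.0
```

Emit:
apply_moves --pt "0.01 0 0 0 0 0 0.4" --pt "0.012 0 0 0 0 0 0.4" --pt "0.012 0 0 0 0 0 0.4" --pt "0.01 0 0 0 0 0 0.4" --pt "0.001 0 0 0 0 0 0.4"

```text
t: 16.05
tcp_pos: [0.4957, 0.202, 0.1585]
tcp_rot: [0.976, -0.022, 0.217, 0.007]
force: [-0.5, 0.4, -1.1]
opening: 0.571
grasp_force: 15.0
```

Emit:
apply_moves --pt "0 0 -0.004 0 0 0 0.4" --pt "0 0 -0.003 0 0 0 0.4" --pt "0 0 0 0 0 0 0.4" --pt "0 0 0 0 0 0 0.4"

```text
t: 16.45
tcp_pos: [0.4942, 0.2026, 0.1513]
tcp_rot: [0.976, -0.021, 0.216, 0.007]
force: [1.0, 0.5, -1.0]
opening: 0.571
grasp_force: 15.0
```

```bash
python3 pose.py .0686
```

```text
t 16.45 tcp [0.4942 0.2026 0.1513] q [ 0.37  0.51  1.99 -0.63  0.3   2.55] op 0.571 F [ 1.   0.5 -1. ]
tool y,z in rack [ 0.003 -1.     0.004] [ 0.423 -0.003 -0.906] tilt 25.0
tin centre rack [-0.0042 -0.0027  0.0891] corner [ 0.0012 -0.0023  0.1673]
```

Emit:
apply_moves --pt "0 0.0023 0 0 0 0 0.4" --pt "0 0 -0.002 0 0 0 0.4" --pt "0 0 -0.0015 0 0 0 0.4" --pt "0 0 -0.0005 0 0 0 0.4" --pt "0 0 0 0 0 0 0.4"

```text
t: 16.95
tcp_pos: [0.4947, 0.205, 0.1475]
tcp_rot: [0.976, -0.021, 0.217, 0.007]
force: [0.1, 0.1, 0.7]
opening: 0.571
grasp_force: 15.0
```

Emit:
apply_moves --pt "0 0 0 0 0 0 0.4" --pt "0 0 0 0 0 0 0.65" --pt "0 0 0 0 0 0 0.75" --pt "0 0 0 0 0 0 0.8" --pt "0 0 0 0 0 0 0.85"

```text
t: 17.45
tcp_pos: [0.4946, 0.2049, 0.1475]
tcp_rot: [0.976, -0.021, 0.217, 0.007]
force: [-0.0, -0.4, 0.5]
opening: 0.841
grasp_force: 0.0
```

Emit:
apply_moves --pt "0 0 0 0 0 0 0.85" --pt "0 0 0 0 0 0 0.85" --pt "0 0 0 0 0 0 0.85" --pt "0 0 0 0 0 0 0.85" --pt "0 0 0 0 0 0 0.85"

```text
t: 17.95
tcp_pos: [0.4946, 0.2049, 0.1474]
tcp_rot: [0.976, -0.021, 0.217, 0.007]
force: [-0.0, 0.0, -0.7]
opening: 0.852
grasp_force: 0.0
```

Emit:
apply_moves --pt "-0.012 0 0 0 0 0 1" --pt "-0.014 0 0.005 0 0 0 1" --pt "-0.014 0 0.02 0 0 0 1" --pt "-0.008 0 0.03 0 0 0 1" --pt "0 0 0.03 0 0 0 1"

```text
t: 18.45
tcp_pos: [0.445, 0.2049, 0.2328]
tcp_rot: [0.976, -0.021, 0.215, 0.007]
force: [0.4, -0.6, 0.3]
opening: 1.003
grasp_force: 0.0
```

Emit:
apply_moves --pt "0 0 0 0 0 0 1" --pt "0 0 0 0 0 0 1"

```text
t: 18.65
tcp_pos: [0.4469, 0.205, 0.233]
tcp_rot: [0.976, -0.022, 0.218, 0.006]
force: [0.2, 0.2, 0.3]
opening: 1.0
grasp_force: 0.0
```

Run:
```python
from h import *
w=snap("wrist")['img'][0:330,100:560];s=snap("scene")['img'][150:320,310:490]
h=450
a=cv2.resize(w,(480,345));b=cv2.resize(s,(318,300))
o=np.zeros((345,800,3),np.uint8);o[:,:480]=a;o[:300,482:800]=b
cv2.imwrite('pics/f1.png',o[:,:,::-1])
```

```text
(no output)
```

View pics/f1.png

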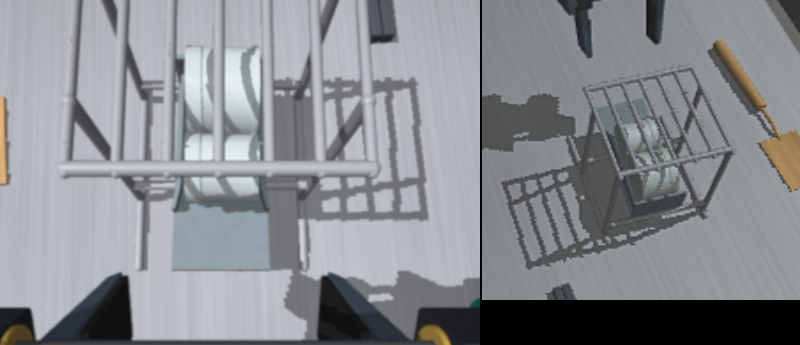

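Both tins lie on their sides in the channel, large at the stop (222,85) and small touching behind it (222,165). A quick depth check at rest, then hand in.

Emit:
apply_moves --pt "0 0 0 0 0 0 1" --pt "0 0 0 0 0 0 1" --pt "0 0 0 0 0 0 1" --pt "0 0 0 0 0 0 1" --pt "0 0 0 0 0 0 1"

```text
t: 19.25
tcp_pos: [0.4466, 0.2049, 0.2324]
tcp_rot: [0.976, -0.021, 0.217, 0.007]
force: [0.5, -0.4, -0.2]
opening: 0.997
grasp_force: 0.0
```

Run:
```python
from h import *
a=np.radians(-2.7)
for n in("wrist","scene"):
    s=snap(n);Q=cloud(s).reshape(-1,3)-[.5275,.2035,0]
    x=np.cos(a)*Q[:,0]+np.sin(a)*Q[:,1];y=-np.sin(a)*Q[:,0]+np.cos(a)*Q[:,1];z=Q[:,2]
    m=(abs(y)<.024)&(z<.14)&(z>.03)
    for lo in range(30,160,8):
        k=m&(x*1000>=lo)&(x*1000<lo+8)
        if k.sum()>5: print(n,lo,np.percentile(z[k],90).round(3),end='; ')
    print()
```

```text
wrist 30 0.093; wrist 38 0.099; wrist 46 0.104; wrist 54 0.104; wrist 62 0.102; wrist 70 0.098; wrist 78 0.091; wrist 86 0.101; wrist 94 0.107; wrist 102 0.11; wrist 110 0.111; wrist 118 0.111; wrist 126 0.109; wrist 134 0.105; 
scene 30 0.093; scene 38 0.099; scene 46 0.101; scene 54 0.102; scene 62 0.101; scene 70 0.095; scene 78 0.088; scene 86 0.101; scene 94 0.105; scene 102 0.108; scene 110 0.109; scene 126 0.107; scene 134 0.103; scene 142 0.094; scene 150 0.071;
```

```bash
python3 -c "
from cell import r
print(r.hand_in())"
```

```text
the job is handed in; nothing more can be done
None
```

The large tin lies against the stop and the small tin lies behind it, touching it. I handed the job in at about 19 s, with the gripper clear and the pot, pliers and spatula left alone.

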